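Scan a bracket's weld with a pencil probe

ROBOT

A 7-joint arm with a two-finger parallel gripper is mounted at the origin on a cart in front of the work surface, level with it; the furniture and walls round the work are solid. World frame = base frame: x ahead of the robot, y to its left, z up, the work surface at z = 0. Lengths are in m, angles in rad, forces in N, time in s.
With the tool pointing down it reaches from about 0.4 to 0.875 m from the base axis. Payload 4.4 kg.
Tool frame: the origin (TCP) lies midway between the tips of the shut fingers; the grasp point (between the pads) lies 19 mm behind it; x points along the fingers, z is the direction in which the jaws open and shut, and the axes are right-handed (so a half turn about x gives the same grasp; the last joint's range is limited). The gripper opens to 85 mm and grips with 20 to 120 N. Pads are 22 mm wide; open, the fingers measure 114 mm over their backs; the gripper's body (76 mm by 85 mm) begins 54 mm behind the grasp point. The pads swing forward as they close: fully open they stand 13 mm farther back than shut.
Start: joints at [1.06, 0.628, 0.038, 1.517, -0.027, 0.996, -0.02], TCP at [0.28, -0.587, 0.203] pointing down, gripper open.
Joint ranges: [-3.06, 3.06], [-0.37, 2.12], [-1.25, 1.32], [0.18, 2.47], [-1.1, 4.24], [0.23, 1.98], [-2.94, 2.94]. Speed limits (rad/s): [2.57, 2.57, 3.14, 3.14, 3.14, 3.14, 3.14].

INTERFACE

Orientations are given as a unit quaternion [x, y, z, w].
In Python, from rig import robot gives the robot as it stands. Calls block until the motion is done:
- robot.goto(position, orientation): joint-space move of the TCP to a pose.
- robot.line_to(position, attitude=None, vel=0.15, f_stop=None): straight line of the TCP; attitude=None keeps the orientation; vel is the mean speed in m/s. With f_stop (N) it stops when the force on the tool has changed by that much, and returns True; else False.
- robot.move_j(angles): joint-space move.
- robot.set_gripper(opening, force=None): opening from 0.0 (shut) to 1.0 (fully open); force is the grip in N (None keeps the last); returns when the fingers have stopped.
- robot.hold(seconds).
- robot.solve_ik(position, orientation): joint angles nearest the present ones, or None.
- robot.snapshot(name): name is "scene" or "side" or "wrist"; returns the picture (420x560x3 uint8, red, green, blue); there is no depth.
- robot.camera_model(name): a dict with "fx", "fy", "cx", "cy" (pixels), "world_from_camera" (4x4, takes a point from camera to world coordinates); the wrist camera has in their place "mount" (4x4, takes a point from camera to tool coordinates, whose origin is the TCP and whose axes are the tool frame's). Camera axes: x right, y down, z forward; pixel columns grow to the right and rows downward; lengths in m; the calibration is good to about 2 mm. A picture is of the moment at which its call begins: read the wrist's pose just before it. camera_model takes no time and is no camera call.
A pose or a line that the arm cannot do raises robot.Unreachable and nothing moves.
- robot.job_done(): hands the job in, once; it reports no verdict.
Readings, each from a call of its own:
- robot.get_clock(): time.
- robot.get_q(): joint angles.
- robot.get_joint_velocities(): joint speeds.
- robot.get_joint_efforts(): joint torques, N m.
- robot.get_eef_pos(): TCP position.
- robot.get_ee_rot(): TCP orientation.
- robot.get_contact_force(): force on the tool from outside, world axes, zero at the start.
- robot.get_ft_torque(): the same for the moment, N m.
- robot.get_finger_gap(): opening from 0.0 (shut) to 1.0 (fully open).
Only numpy, scipy, OpenCV 4.12 (cv2) and the standard library are available. Lean on these libraries where they do the work, as an engineer would, in place of code of your own. Each camera call takes 0.05 s, during which the arm holds its last target.

TASK

Take the pencil probe out of its stand and scan the weld in the inner bottom corner of the steel channel bracket: set the probe's tip lightly into the corner at the end nearer the robot, draw it slowly, about 3 cm/s, along to the far end without letting it leave the corner on the way, and come out only there. Then stand the probe back in its stand and leave the other things on the bench alone.

Things in the scene. Friction and masses are not known exactly. Their poses are not given: they have to be found in the camera images.
- probe: Loose pencil probe, 160 mm long, 0.14 kg. Grey square handle 24 x 24 mm, z +5 to +67 mm, with a thin end cap; round collar 40 mm wide, z 0 to 5; straight steel shaft, 8 mm diameter, down to z -90, round end. Origin on its axis in the collar's underside; z along the axis to the handle, x and y square to the handle's flats. At the start it stands upright in the stand, collar on the rim.
- probe_tip (a point): Centre of the shaft's ball-shaped end (4 mm radius): on the probe's axis, 86 mm below its origin. The end's surface is 4 mm from this point.
- stand: Fixed probe stand: round dark foot of 90 mm diameter with an upright aluminium tube, 36 mm outside and 24 mm inside diameter, open at the top, 105 mm high. Origin at the centre of its underside on the bench.
- stand_mouth (a point): Centre of the tube's open top, 105 mm above the bench, z up. The probe is home with its shaft in the tube and the underside of its collar on this rim.
- bracket: Fixed steel channel, open to the robot's left. Base plate 204 mm along x, 8 mm thick, y -25 to +75 mm. Wall 160 mm long, 6 mm thick, its inner face at y = 0. Top flange, as long, reaches 18 mm out over the corner, 55 to 61 mm above the plate. Origin on the bench under the weld's middle; x along the weld, away from the robot; y out of the open side; z up. Turned up to 0.25 rad; left or right of the stand.
- seam_mid (a point): Middle of the weld, on the corner line of plate top and wall face, 8 mm above the bench; axes as the bracket's. With the tip touching both, probe_tip is at y +4, z +4 mm here. The flange blocks a vertical probe: the handle must lean out of the open side (toward +y), about 25 to 50 degrees; 35 is comfortable.
- seam_near (a point): End of the weld nearer the robot, 80 mm from seam_mid along -x; axes as the bracket's. The corner is open at its ends.
- seam_far (a point): Far end of the weld, 80 mm from seam_mid along +x; axes as the bracket's.
- coil_spring: Bystander: dark coil spring standing upright, 39 mm diameter, 68 mm high, loose; origin at the centre of its underside.
- big_bearing: Bystander: ball bearing, 48 mm diameter, 18 mm high, loose; origin at the centre of its underside.
- brake_pad: Bystander: brake pad lying flat, 40 x 61 x 14 mm, loose; origin at the centre of its underside.
Not all that is in view belongs to the job. Of the things shaped like the probe, the grey one is meant.

How it is judged:
By the outcome, as a careful person would: the job done as asked, in the order asked, and still so for the second after the job is handed in, with the robot touching nothing.
It also fails if it takes over 64 s, if anything falls off the work surface, if the arm or the gripper's body presses on something with over 40 N, if the wrist force passes 120 N, or if a joint passes its speed limit or range.

## Working session

There is one attempt and no reset: what is moved stays moved. The work goes in short steps, each a Python script; the robot and the scene stay as the last script left them, time stands still between calls to the robot, and variables do not carry over. Pictures are saved under pics/ and viewed, and the job is handed in when it is done.

```bash
ls; mkdir -p pics; python3 - <<'E'
from rig import robot
import cv2,numpy as np
np.set_printoptions(precision=4,suppress=True)
for n in("scene","side","wrist"):
    im=robot.snapshot(n); cv2.imwrite(f"pics/{n}0.png",im[:,:,::-1])
    print(n,robot.camera_model(n))
print(robot.get_clock(),robot.get_eef_pos(),robot.get_ee_rot(),robot.get_contact_force())
E
```

```text
pics
scene {'fx': 511.8366060936774, 'fy': 511.8366060936774, 'cx': 276.9881047209406, 'cy': 202.9216144483445, 'world_from_camera': array([[ 0.7193, -0.4522,  0.5274,  0.0583],
       [-0.6945, -0.4496,  0.5617, -0.5145],
       [-0.0169, -0.7703, -0.6375,  0.6572],
       [ 0.    ,  0.    ,  0.    ,  1.    ]])}
side {'fx': 380.4479588323862, 'fy': 380.4479588323862, 'cx': 277.08034977388496, 'cy': 212.84637131707487, 'world_from_camera': array([[ 0.9975, -0.039 ,  0.0583,  0.5029],
       [-0.0696, -0.4445,  0.893 , -0.7433],
       [-0.0089, -0.8949, -0.4462,  0.4516],
       [ 0.    ,  0.    ,  0.    ,  1.    ]])}
wrist {'fx': 329.95904246422634, 'fy': 329.95904246422634, 'cx': 275.18947028696783, 'cy': 208.9614221365814, 'mount': array([[-0.    , -0.2982,  0.9545, -0.1706],
       [-0.0002, -0.9545, -0.2982,  0.0756],
       [ 1.    , -0.0002, -0.    , -0.0006],
       [ 0.    ,  0.    ,  0.    ,  1.    ]])}
0.15 [ 0.2795 -0.5863  0.2024] [ 0.3777  0.5984 -0.3771  0.5975] [ 0.1796  0.6694 -0.2857]
```

View pics/scene0.png

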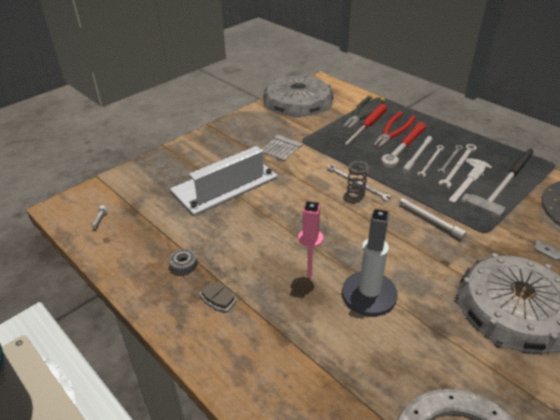

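View pics/side0.png

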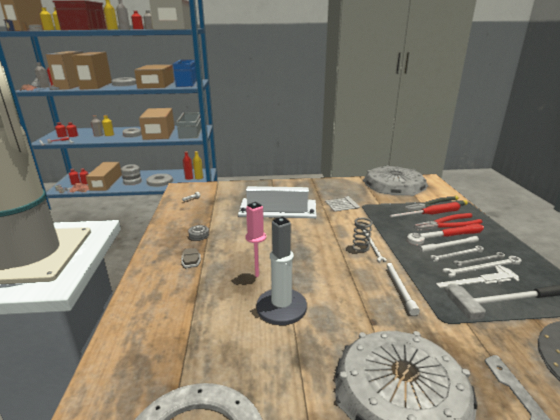

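View pics/wrist0.png

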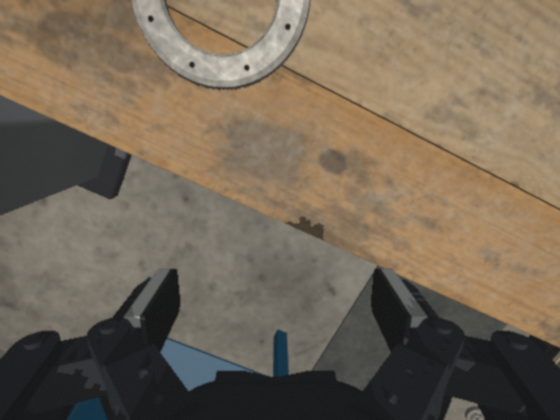

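```bash
python3 - <<'E'
import cv2,numpy as np
a=cv2.imread("pics/scene0.png");b=cv2.imread("pics/side0.png")
cv2.imwrite("pics/z1.png",cv2.resize(a[135:215,160:290],None,fx=6,fy=6,interpolation=cv2.INTER_CUBIC))
cv2.imwrite("pics/z2.png",cv2.resize(b[175:225,230:330],None,fx=8,fy=8,interpolation=cv2.INTER_CUBIC))
z=np.hstack([cv2.resize(a[190:320,290:410],None,fx=3.3,fy=4,interpolation=cv2.INTER_CUBIC),cv2.resize(b[195:325,235:325],None,fx=4,fy=4,interpolation=cv2.INTER_CUBIC)])
print(z.shape)
cv2.imwrite("pics/z3.png",z)
E
```

```text
(520, 756, 3)
```

View pics/z1.png

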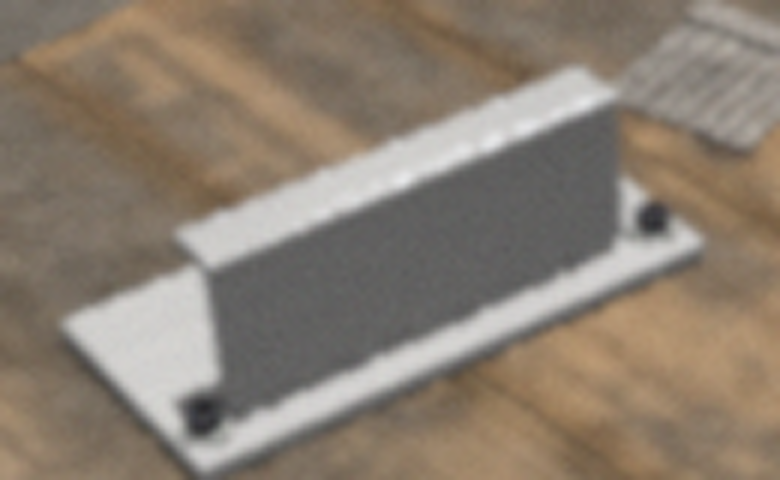

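View pics/z2.png

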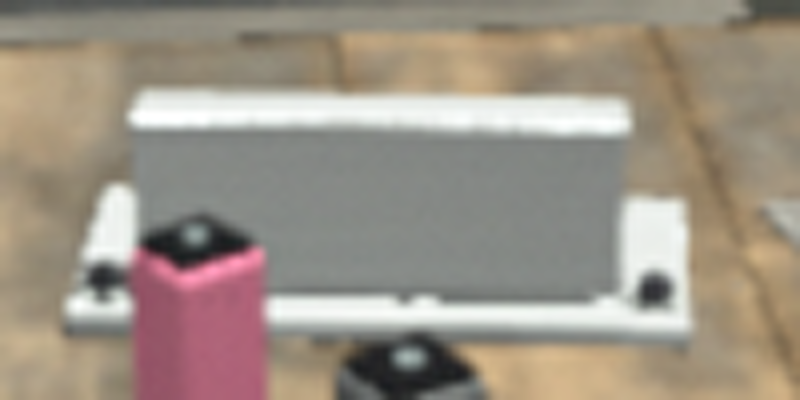

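View pics/z3.png

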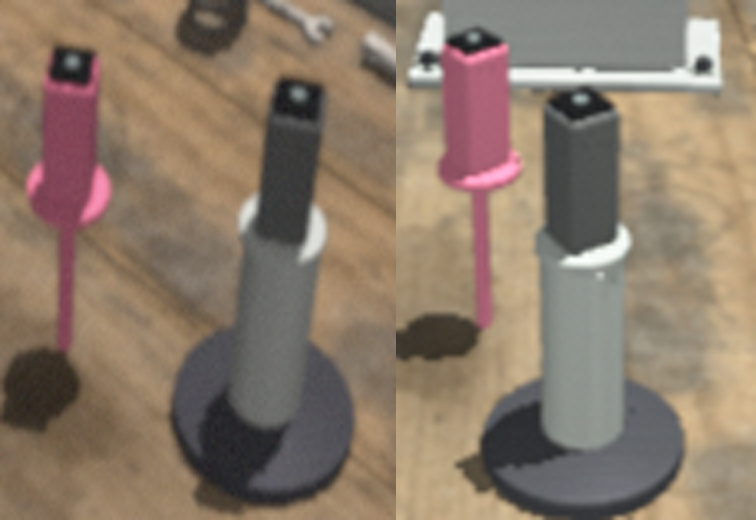

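```bash
cat > h.py <<'E'
import numpy as np
from scipy.spatial.transform import Rotation as R
np.set_printoptions(precision=4,suppress=True)
def ray(m,uv,T=None):
    T=m["world_from_camera"] if T is None else T
    d=T[:3,:3]@np.array([(uv[0]-m["cx"])/m["fx"],(uv[1]-m["cy"])/m["fy"],1]);return T[:3,3],d/np.linalg.norm(d)
def onz(m,uv,z,T=None):
    o,d=ray(m,uv,T);return o+d*(z-o[2])/d[2]
def tri(rs):
    A=sum(np.eye(3)-np.outer(d,d) for o,d in rs);b=sum((np.eye(3)-np.outer(d,d))@o for o,d in rs)
    x=np.linalg.solve(A,b);return x,[np.linalg.norm((np.eye(3)-np.outer(d,d))@(x-o)) for o,d in rs]
def proj(m,p,T=None):
    T=m["world_from_camera"] if T is None else T
    c=T[:3,:3].T@(np.asarray(p)-T[:3,3]);return np.array([m["cx"]+m["fx"]*c[0]/c[2],m["cy"]+m["fy"]*c[1]/c[2]])
def wT(robot,m):
    T=np.eye(4);T[:3,:3]=R.from_quat(robot.get_ee_rot()).as_matrix();T[:3,3]=robot.get_eef_pos();return T@m["mount"]
E
python3 - <<'E'
from rig import robot
from h import *
s=robot.camera_model("scene");d=robot.camera_model("side")
print("cap",tri([ray(s,(380,214.2)),ray(d,(281.5,220))]))
# foot centre
print("foot s",onz(s,(290+263/3.3,190+408/4),.01),"d",onz(d,(235+(583-396)/4,195+443/4),.01))
for n,p in (("L",(62,325)),("B",(207,462)),("R",(703,238))): print(n,onz(s,(160+p[0]/6,135+p[1]/6),.008))
for n,p in (("nearwall",(222,410)),("farwall",(618,248))): print(n,onz(s,(160+p[0]/6,135+p[1]/6),.008))
for n,p in (("nearfl",(210,270)),("farfl",(617,97)),("nearflo",(178,237)),("farflo",(578,66))): print(n,onz(s,(160+p[0]/6,135+p[1]/6),.069))
for n,p in (("NB",(66,308)),("FB",(690,322)),("FL",(685,200))): print("side",n,onz(d,(230+p[0]/8,175+p[1]/8),.008))
print("pink cap",tri([ray(s,(290+73/3.3,190+62/4)),ray(d,(235+(474-396)/4,195+38/4))]), onz(s,(290+65/3.3,190+348/4),0),onz(d,(235+(485-396)/4,195+326/4),0))
for n,p in(("bearing",(183,264)),("pad",(218,300)),("spring",(357,197))): print(n,onz(s,p,0.))
E
```

```text
cap (array([ 0.5447, -0.2119,  0.1735]), [np.float64(0.0003657895271096059), np.float64(0.0003657895271095445)])
foot s [ 0.5421 -0.2157  0.01  ] d [ 0.5434 -0.2228  0.01  ]
L [0.4708 0.246  0.008 ]
B [0.4622 0.1519 0.008 ]
R [0.6613 0.1252 0.008 ]
nearwall [0.4819 0.1698 0.008 ]
farwall [0.6359 0.1423 0.008 ]
nearfl [0.482  0.1646 0.069 ]
farfl [0.6403 0.1444 0.069 ]
nearflo [0.4854 0.1863 0.069 ]
farflo [0.6438 0.1682 0.069 ]
side NB [0.4597 0.1496 0.008 ]
side FB [0.6604 0.1219 0.008 ]
side FL [0.6739 0.2155 0.008 ]
pink cap (array([ 0.5033, -0.1181,  0.1586]), [np.float64(0.0007067093175222146), np.float64(0.0007067093175221269)]) [ 0.5033 -0.1183  0.    ] [ 0.5027 -0.1196 -0.    ]
bearing [0.3672 0.0605 0.    ]
pad [ 0.3599 -0.0467  0.    ]
spring [ 0.7299 -0.0373  0.    ]
```

```bash
cat >> h.py <<'E'
def down(psi):  # tool x down, jaw axis at yaw psi
    x=np.array([0,0,-1.]);z=np.array([np.cos(psi),np.sin(psi),0]);y=np.cross(z,x);return R.from_matrix(np.c_[x,y,z])
E
python3 - <<'E'
from rig import robot
from h import *
s=robot.camera_model("scene");d=robot.camera_model("side")
for p in((545,108),(583,122),(618,103),(580,85)): print("side",onz(d,(235+(p[0]-396)/4,195+p[1]/4),.174))
for p in((275,83),(325,84),(320,120),(270,116)): print("sc",onz(s,(290+p[0]/3.3,190+p[1]/4),.174))
print(R.from_quat(robot.get_ee_rot()).as_matrix())
yaw=-.13; Rb=R.from_euler('z',yaw).as_matrix(); mid=np.array([.565,.173,.008])
for deg in range(-180,180,15):
    psi=np.radians(deg)
    q0=robot.solve_ik([.543,-.214,.25],down(psi).as_quat())
    out=[]
    # lean: rotate whole tool about bracket x by -35deg (handle to +y)
    for lean in(30,35,40):
        # spin free: tool spun arbitrary: jaw along psi_b in bracket frame
        for b in(0,90,180,270):
            Rt=R.from_matrix(Rb)*R.from_euler('x',-lean,degrees=True)*down(np.radians(b))
            ax=-Rt.as_matrix()[:,0]
            ok=[]
            for x in(-.08,0,.08):
                tip=mid+Rb@[x,.004,.004]; 
                ok.append(robot.solve_ik(tip+ax*.107,Rt.as_quat()) is not None)
            out.append(''.join('01'[k] for k in ok))
    print(deg,None if q0 is None else np.array(q0), out if deg==-180 else '')
E
```

```text
side [ 0.5294 -0.219   0.174 ]
side [ 0.5433 -0.2317  0.174 ]
side [ 0.5582 -0.2172  0.174 ]
side [ 0.5446 -0.2005  0.174 ]
sc [ 0.544  -0.2005  0.174 ]
sc [ 0.559  -0.2162  0.174 ]
sc [ 0.5415 -0.2265  0.174 ]
sc [ 0.5281 -0.2101  0.174 ]
[[-0.0006  0.9027  0.4303]
 [ 0.0013  0.4303 -0.9027]
 [-1.     -0.     -0.0014]]
-180 [-0.0397  0.5396  0.5847  1.6603 -0.3344  1.0433 -2.4916] ['111', '111', '111', '111', '111', '111', '111', '111', '111', '111', '111', '111']
-165 [ 0.0063  0.5248  0.5064  1.659  -0.287   1.0325 -2.2758] 
-150 [ 0.052   0.5128  0.4307  1.6577 -0.2421  1.0242 -2.0575] 
-135 [ 0.0982  0.5031  0.3561  1.6564 -0.1988  1.018  -1.8376] 
-120 [ 0.1448  0.4954  0.2822  1.655  -0.1566  1.0134 -1.6166] 
-105 [ 0.1946  0.4893  0.2042  1.6535 -0.1128  1.0103 -1.397 ] 
-90 [ 0.2441  0.4853  0.1277  1.652  -0.0703  1.0088 -1.1761] 
-75 [ 0.2849  0.4833  0.065   1.6507 -0.0357  1.0087 -0.9475] 
-60 [ 0.3297  0.4825 -0.0036  1.6493  0.002   1.0097 -0.7217] 
-45 [ 0.3746  0.4832 -0.0722  1.648   0.0396  1.0118 -0.4958] 
-30 [ 0.4193  0.4853 -0.1409  1.6466  0.0772  1.0151 -0.2698] 
-15 [ 0.4638  0.4889 -0.2094  1.6452  0.1149  1.0196 -0.0438] 
0 [ 0.508   0.4939 -0.2779  1.6439  0.1527  1.0252  0.1822] 
15 [ 0.5516  0.5003 -0.3463  1.6426  0.1908  1.0321  0.408 ] 
30 [ 0.5946  0.5084 -0.4145  1.6413  0.2293  1.0403  0.6337] 
45 [ 0.6403  0.5188 -0.4884  1.6399  0.2714  1.0509  0.856 ] 
60 [ 0.685   0.5313 -0.5624  1.6386  0.3143  1.0632  1.0777] 
75 [ 0.7274  0.5456 -0.6346  1.6374  0.3569  1.0772  1.2999] 
90 [ 0.7673  0.5614 -0.7047  1.6362  0.3989  1.0927  1.5227] 
105 [ 0.8056  0.5793 -0.7745  1.6352  0.4416  1.1104  1.7451] 
120 [ 0.9415  0.6769 -1.0591  1.6315  0.6235  1.2095  1.8405] 
135 [ 0.9415  0.6769 -1.0591  1.6315  0.6235  1.2095  2.1023] 
150 [-0.1279  0.5782  0.7446  1.6627 -0.4351  1.0735 -2.9176] 
165 [-0.0849  0.5574  0.6648  1.6616 -0.3841  1.0569 -2.7052]
```

```bash
python3 - <<'E'
from rig import robot
from h import *
import cv2
t=robot.get_clock()
robot.goto([.5435,-.215,.29],down(np.radians(45)).as_quat())
print(robot.get_clock()-t,robot.get_eef_pos(),robot.get_contact_force())
m=robot.camera_model("wrist");T=wT(robot,m);im=robot.snapshot("wrist");np.save("w1.npy",T)
cv2.imwrite("pics/w1.png",im[:,:,::-1])
E
```

```text
1.7000000000000002 [ 0.5428 -0.2167  0.2896] [ 0.23    0.2728 -1.1836]
```

View pics/w1.png

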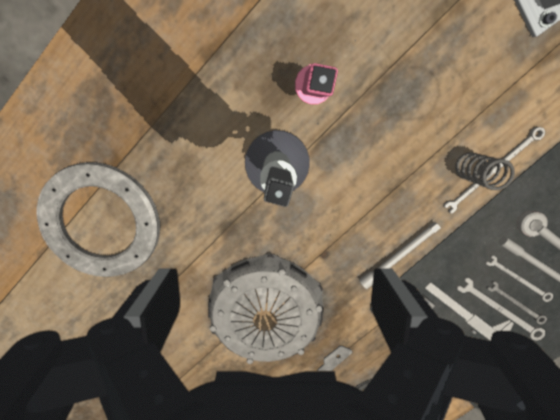

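```bash
python3 - <<'E'
import cv2
a=cv2.imread("pics/w1.png")
cv2.imwrite("pics/z4.png",cv2.resize(a[120:215,230:320],None,fx=6,fy=6,interpolation=cv2.INTER_CUBIC))
E
```

```text
(no output)
```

View pics/z4.png

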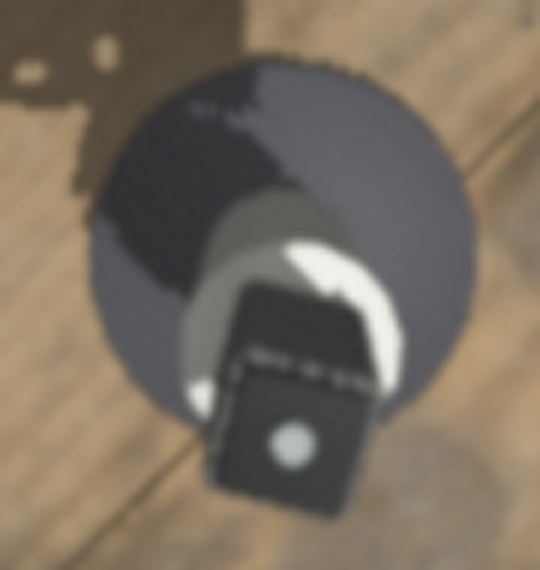

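```bash
python3 - <<'E'
from rig import robot
from h import *
m=robot.camera_model("wrist");T=np.load("w1.npy")
s=robot.camera_model("scene");d=robot.camera_model("side")
print("cap",onz(m,(278.7,193.8),.175,T),"collar",onz(m,(278.8,178.3),.110,T),"foot",onz(m,(277.2,162.2),.01,T))
print("tri cap",tri([ray(m,(278.7,193.8),T),ray(s,(380,214.2)),ray(d,(281.5,220))]))
f=lambda x,y:onz(m,(230+x/6,120+y/6),.175,T)
P=[f(210,483),f(337,518),f(240,355),f(372,388)]
for a,b in((0,1),(2,3),(0,2),(1,3)):
  v=P[b]-P[a];print(np.degrees(np.arctan2(v[1],v[0])),np.linalg.norm(v))
E
```

```text
cap [ 0.5432 -0.2133  0.175 ] collar [ 0.5436 -0.2127  0.11  ] foot [ 0.5419 -0.2128  0.01  ]
tri cap (array([ 0.5439, -0.2131,  0.1743]), [np.float64(0.0006683985140001142), np.float64(0.0008030058022527047), np.float64(0.0007007078365357906)])
28.8070592044979 0.019835572822427733
30.5193855725534 0.020068413101639912
121.60635883108927 0.02005703457996043
120.9045312705458 0.020646604197691057
```

```bash
python3 - <<'E'
from rig import robot
from h import *
import cv2
m=robot.camera_model("wrist");T=np.load("w1.npy")
print(R.from_quat(robot.get_ee_rot()).as_matrix())
ims=[]
for n,f,TT,(x0,y0,x1,y1) in(("side","pics/side0.png",None,(255,205,310,265)),("scene","pics/scene0.png",None,(355,200,405,255)),("wrist","pics/w1.png",T,(255,160,305,215))):
    a=cv2.imread(f); k=7; z=cv2.resize(a[y0:y1,x0:x1],None,fx=k,fy=k,interpolation=cv2.INTER_CUBIC)
    z2=z.copy()
    for yaw,c in((30.5,(0,255,0)),(44,(0,0,255))):
        P=[]
        for i in range(4):
            a_=np.radians(yaw+45+90*i);p=np.array([.5436+.01697*np.cos(a_),-.2131+.01697*np.sin(a_),.173])
            P.append((proj(robot.camera_model(n),p,TT)-[x0,y0])*k+k/2)
        cv2.polylines(z2,[np.int32(P)],True,c,1)
    ims.append(cv2.resize(np.hstack([z,z2]),(380*2,300))[:, :])
cv2.imwrite("pics/z5.png",np.vstack([cv2.resize(i,(500,199)) for i in ims]))
E
```

```text
[[-0.001  -0.705   0.7092]
 [-0.0006  0.7092  0.705 ]
 [-1.      0.0003 -0.0011]]
```

View pics/z5.png

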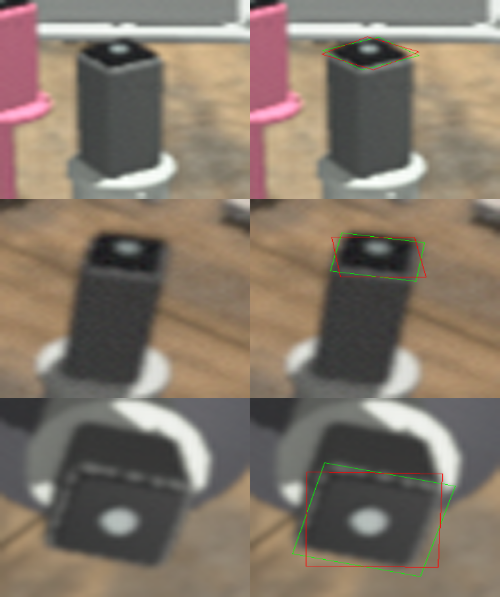

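```bash
python3 - <<'E'
from rig import robot
from h import *
import cv2
q=down(np.radians(30.5)).as_quat();c=[.5437,-.2130]
t=robot.get_clock()
robot.goto(c+[.24],q); print(robot.get_eef_pos())
robot.line_to(c+[.117],vel=.12); robot.hold(.2); print(robot.get_eef_pos(),robot.get_contact_force(),robot.get_clock()-t)
robot.set_gripper(0.0,60); robot.hold(.2)
print(robot.get_finger_gap(),robot.get_eef_pos(),robot.get_ee_rot(),robot.get_contact_force(),robot.get_clock())
m=robot.camera_model("wrist");T=wT(robot,m);cv2.imwrite("pics/w2.png",robot.snapshot("wrist")[:,:,::-1])
E
```

```text
[ 0.543  -0.2137  0.2395]
[ 0.5441 -0.2132  0.1176] [-0.5355  0.2649  0.6247] 1.725
0.2702398001469022 [ 0.544  -0.2128  0.1171] [-0.186   0.682   0.1861  0.6824] [1.5061 1.2213 0.5504] 4.4167
```

View pics/w2.png

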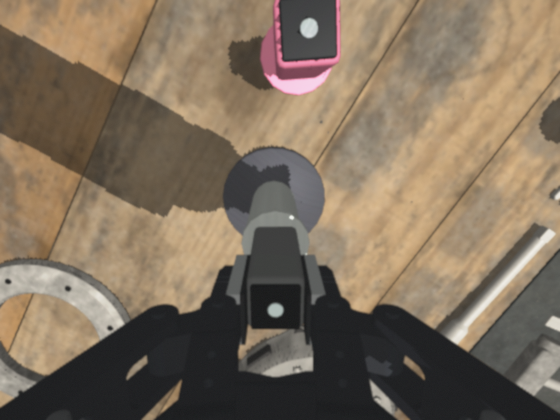

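```bash
cat >> h.py <<'E'
YAW=-.132; MID=np.array([.565,.173,.008]); L=.098
def tool(lean=35,b=0,yaw=None):
    yaw=YAW if yaw is None else yaw
    return R.from_euler('z',yaw)*R.from_euler('x',-lean,degrees=True)*down(np.radians(b))
def tcp_for(tipb,Rt,yaw=None,mid=None):
    yaw=YAW if yaw is None else yaw; mid=MID if mid is None else mid
    return mid+R.from_euler('z',yaw).apply(tipb)-Rt.apply([L,0,0])
E
python3 - <<'E'
from rig import robot
from h import *
import cv2
robot.line_to([.544,-.2128,.33],vel=.2)
Rt=tool()
robot.goto(tcp_for([-.08,.06,.15],Rt),Rt.as_quat()); robot.hold(.2)
print(robot.get_eef_pos()-tcp_for([-.08,.06,.15],Rt),robot.get_contact_force(),robot.get_clock(),robot.get_q())
m=robot.camera_model("wrist");T=wT(robot,m);np.save("w3.npy",T);cv2.imwrite("pics/w3.png",robot.snapshot("wrist")[:,:,::-1])
np.save("e3.npy",np.r_[robot.get_eef_pos(),robot.get_ee_rot()])
cv2.imwrite("pics/side3.png",robot.snapshot("side")[:,:,::-1]);cv2.imwrite("pics/scene3.png",robot.snapshot("scene")[:,:,::-1])
E
```

```text
[ 0.0007 -0.001   0.0003] [-0.3695 -0.4362 -1.5905] 7.8667 [-0.6155  0.8207 -0.3928  1.2548  0.5464  1.6936 -1.2033]
```

View pics/w3.png

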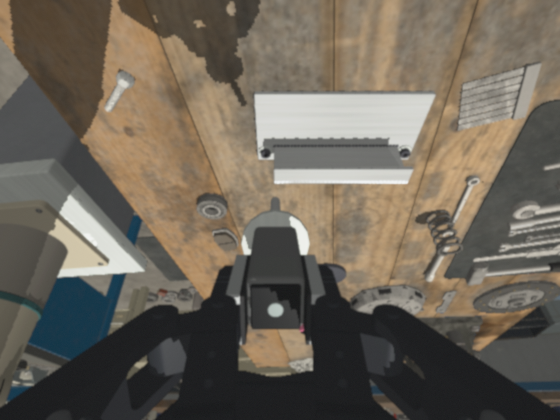

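View pics/side3.png

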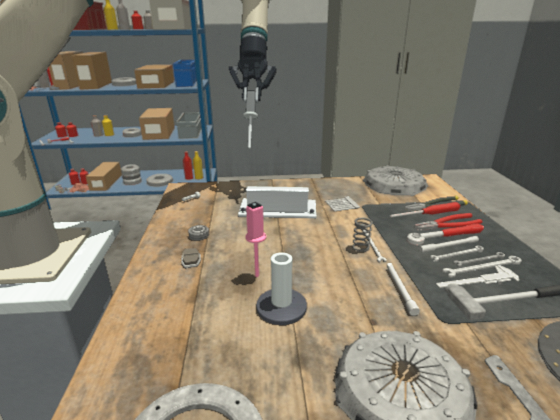

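View pics/scene3.png

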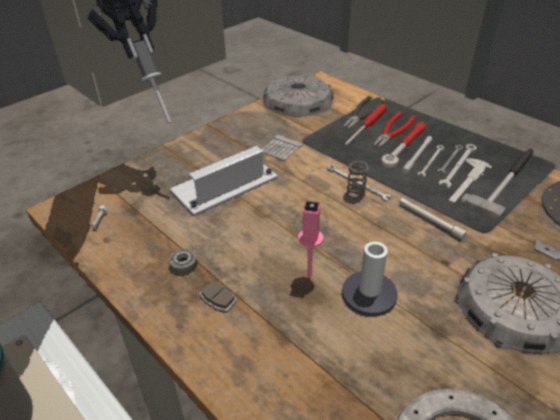

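```bash
cat > ov.py <<'E'
import cv2,sys
from rig import robot
from h import *
m=robot.camera_model("wrist");T=np.load("w3.npy");a=cv2.imread("pics/w3.png")
print("cam",T[:3,3],"opt",T[:3,2])
x0,y0,x1,y1=245,80,445,220;k=4
z=cv2.resize(a[y0:y1,x0:x1],None,fx=k,fy=k,interpolation=cv2.INTER_CUBIC)
cv2.imwrite("pics/z6.png",z)
Rb=R.from_euler('z',YAW)
def pl(P,c):
    P=[(proj(m,MID+Rb.apply(p),T)-[x0,y0]+.5)*k for p in np.array(P,float)]
    cv2.polylines(z,[np.int32(P)],True,c,1)
pl([(-.102,-.025,0),(.102,-.025,0),(.102,.075,0),(-.102,.075,0)],(0,255,0))
pl([(-.08,0,0),(.08,0,0)],(0,0,255))
pl([(-.08,18e-3,.061),(.08,18e-3,.061),(.08,-.006,.061),(-.08,-.006,.061)],(255,0,0))
cv2.imwrite("pics/z7.png",z)
E
python3 ov.py
```

```text
cam [0.5222 0.457  0.3346] opt [-0.1054 -0.7847 -0.6109]
```

View pics/z6.png

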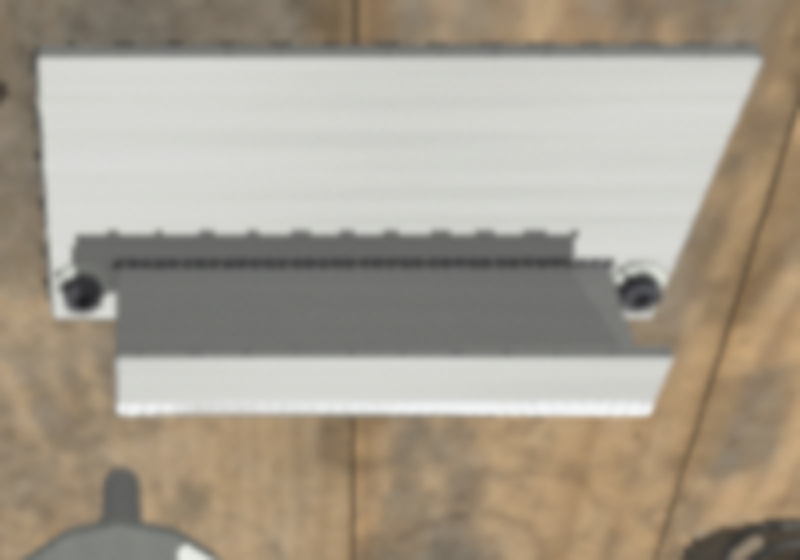

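View pics/z7.png

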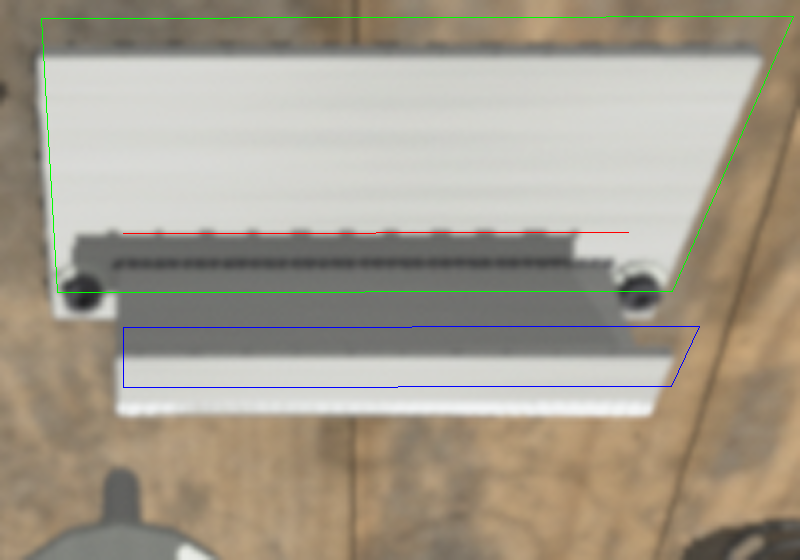

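```bash
python3 - <<'E'
from rig import robot
from h import *
m=robot.camera_model("wrist");T=np.load("w3.npy");s=robot.camera_model("scene");d=robot.camera_model("side")
Rb=R.from_euler('z',YAW)
f=lambda p,z:onz(m,(245+(p[0])/4-.4,80+p[1]/4-.4),z,T)
pts=[((37,56),.008,(-.102,.075)),((762,56),.008,(.102,.075)),((52,318),.008,(-.102,-.025)),((655,318),.008,(.102,-.025)),
((114,264),.008,(-.08,0)),((612,262),.008,(.08,0)),((117,354),.069,(-.08,.018)),((673,354),.069,(.08,.018)),((117,414),.069,(-.08,-.006)),((652,414),.069,(.08,-.006))]
A=[];B=[]
for p,z,b in pts:
    w=f(p,z); b3=np.array([*b,0]);A.append(b3[:2]);B.append(w[:2]); print(b,w,"mid est",(w-Rb.apply(b3))[:2])
def fit(A,B):
    A=np.array(A);B=np.array(B);a=A-A.mean(0);c=B-B.mean(0)
    y=np.arctan2((a[:,0]*c[:,1]-a[:,1]*c[:,0]).sum(),(a*c).sum());M=np.array([[np.cos(y),-np.sin(y)],[np.sin(y),np.cos(y)]])
    t=B.mean(0)-M@A.mean(0);return y,t,B-(A@M.T+t)
print("wrist fit",fit(A,B))
S=[((62,325),.008,(-.102,.075)),((207,462),.008,(-.102,-.025)),((703,238),.008,(.102,-.025)),((210,270),.069,(-.08,-.006)),((617,97),.069,(.08,-.006)),((178,237),.069,(-.08,.018)),((578,66),.069,(.08,.018))]
print("scene",fit([b for _,_,b in S],[onz(s,(160+p[0]/6-.4,135+p[1]/6-.4),z)[:2] for p,z,_ in S]))
D=[((66,308),.008,(-.102,-.025)),((690,322),.008,(.102,-.025)),((685,200),.008,(.102,.075)),((135,92),.069,(-.08,.018)),((628,98),.069,(.08,.018)),((131,110),.069,(-.08,-.006)),((630,117),.069,(.08,-.006))]
print("side",fit([b for _,_,b in D],[onz(d,(230+p[0]/8-.4,175+p[1]/8-.4),z)[:2] for p,z,_ in D]))
# tip
E=np.load("e3.npy");Rt=R.from_quat(E[3:]);tip=E[:3]+Rt.apply([L,0,0]);end=E[:3]+Rt.apply([L+.004,0,0])
print("tip",tip,proj(s,end),proj(d,end),proj(m,end,T))
import cv2
z=[]
for n,TT,fn in((s,None,"scene3"),(d,None,"side3"),(m,T,"w3")):
    a=cv2.imread(f"pics/{fn}.png");p=np.int32(proj(n,tip,TT).round());c=cv2.resize(a[p[1]-20:p[1]+20,p[0]-20:p[0]+20],None,fx=6,fy=6,interpolation=cv2.INTER_NEAREST)
    e=((proj(n,end,TT)-p+20.5)*6).astype(int);cv2.circle(c,tuple(int(v) for v in e),3,(0,0,255),1);z.append(c)
cv2.imwrite("pics/z8.png",np.hstack(z))
E
```

```text
(-0.102, 0.075) [0.4704 0.2494 0.008 ] mid est [0.5617 0.1616]
(0.102, 0.075) [0.6708 0.2222 0.008 ] mid est [0.5598 0.1613]
(-0.102, -0.025) [0.457  0.1503 0.008 ] mid est [0.5614 0.1617]
(0.102, -0.025) [0.6595 0.1228 0.008 ] mid est [0.5617 0.161 ]
(-0.08, 0) [0.4812 0.1712 0.008 ] mid est [0.5605 0.1607]
(0.08, 0) [0.6411 0.1504 0.008 ] mid est [0.5618 0.1609]
(-0.08, 0.018) [0.485  0.1913 0.069 ] mid est [0.562 0.163]
(0.08, 0.018) [0.6415 0.1701 0.069 ] mid est [0.5598 0.1628]
(-0.08, -0.006) [0.4816 0.1663 0.069 ] mid est [0.5617 0.1617]
(0.08, -0.006) [0.6402 0.1447 0.069 ] mid est [0.5616 0.1612]
wrist fit (np.float64(-0.1326374693081157), array([0.5612, 0.1616]), array([[ 0.0004, -0.    ],
       [-0.0014, -0.0002],
       [ 0.0002,  0.    ],
       [ 0.0005, -0.0005],
       [-0.0007, -0.0009],
       [ 0.0007, -0.0006],
       [ 0.0008,  0.0013],
       [-0.0014,  0.0012],
       [ 0.0005,  0.0001],
       [ 0.0005, -0.0003]]))
scene (np.float64(-0.12077973453064772), array([0.5633, 0.1624]), array([[-0.0001, -0.0014],
       [ 0.0033,  0.0035],
       [ 0.0001,  0.0015],
       [-0.0009,  0.    ],
       [-0.0013, -0.0008],
       [-0.0004, -0.0021],
       [-0.0006, -0.0008]]))
side (np.float64(-0.13917602490047076), array([0.5624, 0.1624]), array([[ 0.0007,  0.0003],
       [-0.0001,  0.0008],
       [-0.0005, -0.0042],
       [-0.0019, -0.0046],
       [-0.    , -0.0022],
       [ 0.0002,  0.004 ],
       [ 0.0017,  0.0058]]))
tip [0.4941 0.2422 0.1582] [170.6502 124.4173] [248.8709 148.3164] [276.0525 199.0837]
```

View pics/z8.png

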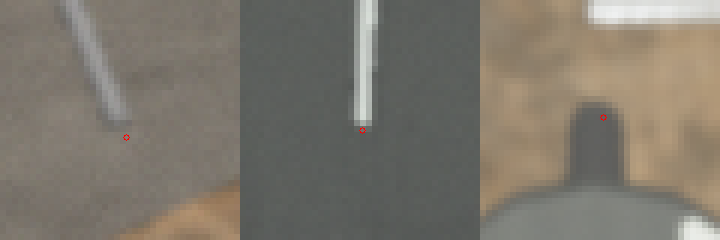

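```bash
python3 - <<'E'
from rig import robot
from h import *
m=robot.camera_model("wrist");T=np.load("w3.npy");s=robot.camera_model("scene");d=robot.camera_model("side")
E=np.load("e3.npy");Rt=R.from_quat(E[3:]);tip=E[:3]+Rt.apply([L,0,0])
def px(cm,TT,c): return proj(cm,tip,TT).round()-20+np.array(c)/6-.5
# ball centre: scene approx end minus 1.8px along shaft, side likewise, wrist: silhouette top + radius (4 px)
ps=px(s,None,(115,114));pd=px(d,None,(122.5,113));pw=px(m,T,(117,128))
print(ps,proj(s,tip),pd,proj(d,tip),pw,proj(m,tip,T))
for rs in([ray(s,ps),ray(d,pd)],[ray(s,ps),ray(d,pd),ray(m,pw,T)]):
    x,r=tri(rs);print(x,x-tip,Rt.inv().apply(x-tip),r)
E
```

```text
[168.6667 120.5   ] [169.8343 122.4266] [248.9167 145.3333] [248.9309 146.8647] [275.     200.8333] [276.0641 200.3587]
[0.4941 0.2452 0.1614] [0.     0.003  0.0031] [-0.0043  0.0007 -0.0004] [np.float64(0.00016836812019175188), np.float64(0.00016836812019168875)]
[0.494  0.2453 0.1613] [-0.0001  0.0031  0.0031] [-0.0043  0.0008 -0.0006] [np.float64(0.00019108809544477606), np.float64(0.0002925428518823205), np.float64(0.00034978475936279574)]
```

```bash
sed -i 's/^YAW=.*/YAW=-.1326; MID=np.array([.5615,.1617,.008]); L=.095/' h.py
cat >> h.py <<'E'
def tipb(robot):
    Rt=R.from_quat(robot.get_ee_rot());return R.from_euler('z',-YAW).apply(np.array(robot.get_eef_pos())+Rt.apply([L,0,0])-MID)
def fb(robot): return R.from_euler('z',-YAW).apply(robot.get_contact_force())
E
python3 - <<'E'
from rig import robot
from h import *
Rt=tool()
robot.line_to(tcp_for([-.078,.05,.08],Rt),Rt.as_quat(),vel=.1)
robot.line_to(tcp_for([-.078,.015,.016],Rt),vel=.06);robot.hold(.3)
print(tipb(robot)); F=[]
for i in range(6): F.append(fb(robot));robot.hold(.05)
F=np.array(F);print(F.mean(0),F.std(0));np.save("f0.npy",F.mean(0))
r=robot.line_to(tcp_for([-.078,.015,-.006],Rt),vel=.012,f_stop=2.0)
print(r,tipb(robot),fb(robot)-F.mean(0));robot.hold(.2);print(tipb(robot),fb(robot)-F.mean(0),robot.get_clock())
E
```

```text
[-0.078   0.0152  0.0161]
[ 0.1196 -0.0566 -0.6718] [0.4799 0.6182 0.325 ]
True [-0.0781  0.0152  0.005 ] [0.1483 1.9466 2.826 ]
[-0.0781  0.0152  0.0049] [0.6248 2.652  6.083 ] 12.0917
```

```bash
python3 - <<'E'
from rig import robot
from h import *
Rt=tool();f0=np.load("f0.npy")
def F(n=6):
    a=[]
    for i in range(n): a.append(fb(robot));robot.hold(.03)
    return np.mean(a,0)-f0
p=tipb(robot);print(p,F())
for dz in(.0004,.0008):
    robot.line_to(tcp_for([-.078,.0152,p[2]+dz],Rt),vel=.01);robot.hold(.1);print(dz,tipb(robot),F())
r=robot.line_to(tcp_for([-.078,-.006,p[2]+.0008],Rt),vel=.012,f_stop=2.0);robot.hold(.1)
print(r,tipb(robot),F(),robot.get_clock())
E
```

```text
[-0.0781  0.0152  0.0049] [0.2503 2.9237 5.8063]
0.0004 [-0.0781  0.015   0.0052] [-0.2577  0.7949  2.0987]
0.0008 [-0.0785  0.0149  0.0055] [-0.0994  0.0011 -0.0743]
True [-0.0781  0.004   0.0052] [0.4382 2.5054 4.5888] 14.7417
```

```bash
python3 - <<'E'
from rig import robot
from h import *
Rt=tool();f0=np.load("f0.npy")
def F(n=3):
    a=[]
    for i in range(n): a.append(fb(robot));robot.hold(.01)
    return np.mean(a,0)-f0
y,z=.0039,.0051;tgt=3.0;g=.00005
x=-.0795
def step(x,vel):
    global y,z
    robot.line_to(tcp_for([x,y,z],Rt),vel=vel)
    f=F(); p=tipb(robot)
    y+=np.clip(g*(f[1]-tgt),-.0003,.0003);z+=np.clip(g*(f[2]-tgt),-.0003,.0003)
    print("%.4f"%robot.get_clock(),"cmd x %.4f"%x,p,f,"y,z %.4f %.4f"%(y,z))
    return f
for i in range(5): f=step(x,.01)
for x in np.linspace(-.0795,.0805,17)[1:]:
    f=step(x,.03)
    if np.abs(f).max()>14: print("ABORT");break
np.save("yz.npy",[x,y,z])
E
```

```text
15.0417 cmd x -0.0795 [-0.081   0.0025  0.0051] [-1.196   0.7237  2.6092] y,z 0.0038 0.0051
15.3167 cmd x -0.0795 [-0.0809  0.0029  0.005 ] [-2.7338 -0.1826  2.5875] y,z 0.0036 0.0051
15.5917 cmd x -0.0795 [-0.0798  0.0042  0.0051] [-2.3815  2.2042  3.3474] y,z 0.0036 0.0051
15.8667 cmd x -0.0795 [-0.0777  0.0041  0.0052] [0.901  1.8322 2.6882] y,z 0.0035 0.0051
16.1417 cmd x -0.0795 [-0.0779  0.004   0.0052] [2.6313 2.2035 3.9846] y,z 0.0035 0.0051
16.6500 cmd x -0.0695 [-0.0693  0.0039  0.0051] [1.6149 3.8592 5.0815] y,z 0.0035 0.0052
17.1583 cmd x -0.0595 [-0.059   0.0038  0.0052] [1.4024 3.9102 5.032 ] y,z 0.0036 0.0053
17.6667 cmd x -0.0495 [-0.0488  0.0038  0.0053] [0.7789 3.8935 4.9083] y,z 0.0036 0.0054
18.1750 cmd x -0.0395 [-0.0389  0.0037  0.0054] [0.2    4.4123 3.9214] y,z 0.0037 0.0055
18.6833 cmd x -0.0295 [-0.0288  0.0037  0.0054] [0.931  3.8933 3.5029] y,z 0.0037 0.0055
19.1917 cmd x -0.0195 [-0.0186  0.0037  0.0055] [1.2982 3.7924 3.3107] y,z 0.0038 0.0055
19.7000 cmd x -0.0095 [-0.0085  0.0037  0.0055] [1.7021 3.6055 2.7345] y,z 0.0038 0.0055
20.2083 cmd x 0.0005 [0.0017 0.0037 0.0055] [1.2724 3.0453 2.457 ] y,z 0.0038 0.0055
20.7167 cmd x 0.0105 [0.0118 0.0038 0.0056] [1.9019 3.145  3.0407] y,z 0.0038 0.0055
21.2250 cmd x 0.0205 [0.0217 0.0038 0.0055] [1.4358 3.6154 2.448 ] y,z 0.0038 0.0054
21.7333 cmd x 0.0305 [0.0316 0.0038 0.0055] [1.9428 3.3315 2.6321] y,z 0.0039 0.0054
22.2417 cmd x 0.0405 [0.0415 0.0038 0.0055] [1.6009 2.8545 3.1753] y,z 0.0039 0.0054
22.7500 cmd x 0.0505 [0.0516 0.0038 0.0055] [1.1004 3.6725 2.9109] y,z 0.0039 0.0054
23.2583 cmd x 0.0605 [0.0615 0.0038 0.0055] [0.951  3.9519 3.1309] y,z 0.0039 0.0054
23.7667 cmd x 0.0705 [0.0716 0.0038 0.0055] [1.403  3.0576 3.6549] y,z 0.0039 0.0055
24.2750 cmd x 0.0805 [0.0821 0.0024 0.0056] [3.2987 0.2671 0.3793] y,z 0.0038 0.0053
```

```bash
python3 - <<'E'
from rig import robot
from h import *
import cv2
Rt=tool()
robot.line_to(tcp_for([.084,.014,.017],Rt),vel=.05)
robot.line_to(tcp_for([.075,.06,.10],Rt),vel=.15)
robot.line_to(tcp_for([.0,.06,.17],Rt),vel=.2)
Rd=down(np.radians(30.5))
robot.goto([.544,-.2128,.33],Rd.as_quat());robot.hold(.3)
m=robot.camera_model("wrist");T=wT(robot,m);np.save("w4.npy",T)
np.save("e4.npy",np.r_[robot.get_eef_pos(),robot.get_ee_rot()])
print(robot.get_eef_pos(),Rd.inv()*R.from_quat(robot.get_ee_rot()).as_matrix().any() if 0 else '',robot.get_clock(),robot.get_finger_gap())
for n in("scene","side","wrist"): cv2.imwrite(f"pics/{n}4.png",robot.snapshot(n)[:,:,::-1])
s=robot.camera_model("scene");d=robot.camera_model("side");E=np.load("e4.npy");Re=R.from_quat(E[3:])
z=[]
for n,cm in(("scene",s),("side",d)):
    a=cv2.imread(f"pics/{n}4.png")
    p0=proj(cm,[.544,-.2128,.26]).astype(int);x0=p0[0]-50;y0=p0[1]-75;print(n,x0,y0)
    c=cv2.resize(a[max(y0,0):y0+150,x0:x0+100],None,fx=4,fy=4,interpolation=cv2.INTER_CUBIC);y0=max(y0,0)
    for k in(0,.012+.0,L):
        e=proj(cm,E[:3]+Re.apply([k,0,0]));cv2.circle(c,(int((e[0]-x0+.5)*4),int((e[1]-y0+.5)*4)),3,(0,0,255),1)
    z.append(c[:590])
h=min(c.shape[0] for c in z);cv2.imwrite("pics/z9.png",np.hstack([c[:h] for c in z]))
E
```

```text
[ 0.5443 -0.2122  0.3299]  28.3833 0.2680232785481275
scene 337 90
side 230 93
```

View pics/z9.png

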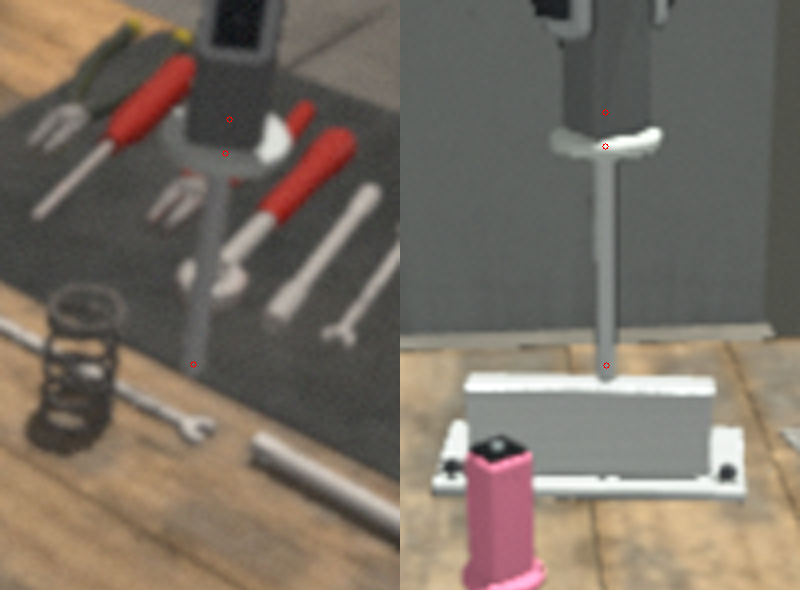

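View pics/wrist4.png

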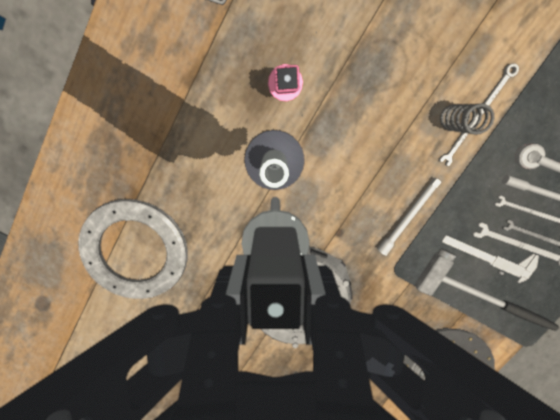

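```bash
python3 - <<'E'
from rig import robot
from h import *
import cv2
a=cv2.imread("pics/wrist4.png");m=robot.camera_model("wrist");T=np.load("w4.npy")
g=cv2.inRange(a,(170,170,170),(255,255,255));c=g[150:195,255:295];cs,_=cv2.findContours(c,cv2.RETR_EXTERNAL,cv2.CHAIN_APPROX_NONE);k=max(cs,key=cv2.contourArea);e=cv2.fitEllipse(k);print(e)
print("mouth",onz(m,(e[0][0]+255,e[0][1]+150),.105,T))
s=robot.camera_model("scene");b=cv2.imread("pics/scene4.png");d=robot.camera_model("side");bd=cv2.imread("pics/side4.png")
for cm,im in((s,b),(d,bd)):
    p=proj(cm,[.544,-.2128,.105]).astype(int);print(p)
    z=cv2.resize(im[p[1]-25:p[1]+25,p[0]-30:p[0]+30],None,fx=8,fy=8,interpolation=cv2.INTER_CUBIC)
    for t in np.linspace(0,2*np.pi,24):
        q=proj(cm,[.544+.018*np.cos(t),-.2128+.018*np.sin(t),.105])-p+[30.5,25.5];cv2.circle(z,tuple((q*8).astype(int).tolist()),2,(0,0,255),-1)
    cv2.imwrite("pics/m_%d.png"%p[0],z)
import glob;ims=[cv2.imread(f) for f in sorted(glob.glob("pics/m_*.png"))];cv2.imwrite("pics/z10.png",np.vstack(ims)[:, :])
E
```

```text
((18.936500549316406, 22.832040786743164), (28.127704620361328, 28.326265335083008), 69.67691802978516)
mouth [ 0.5429 -0.2138  0.105 ]
[375 249]
[281 256]
```

```bash
python3 -c "
import cv2;a=cv2.imread('pics/z10.png');cv2.imwrite('pics/z11.png',cv2.resize(a,None,fx=.7,fy=.7))"
```

```text
(no output)
```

View pics/z11.png

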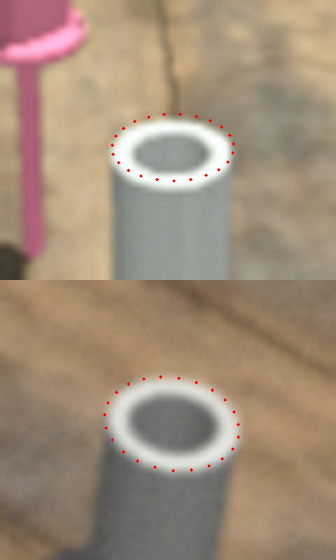

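```bash
python3 - <<'E'
from rig import robot
from h import *
import cv2
c=[.5433,-.2133]
q=down(np.radians(30.5)).as_quat()
robot.line_to(c+[.30],q,vel=.1)
r=robot.line_to(c+[.126],vel=.1,f_stop=6); print(r,robot.get_eef_pos(),robot.get_contact_force())
if not r:
    r=robot.line_to(c+[.106],vel=.015,f_stop=2.5);robot.hold(.2);print(r,robot.get_eef_pos(),robot.get_contact_force(),robot.get_clock())
for n in("scene","side"): cv2.imwrite(f"pics/{n}5.png",robot.snapshot(n)[:,:,::-1])
a=cv2.imread("pics/scene5.png");b=cv2.imread("pics/side5.png")
cv2.imwrite("pics/z12.png",np.hstack([cv2.resize(a[190:320,310:410],None,fx=4,fy=4),cv2.resize(b[195:325,235:325],None,fx=4,fy=4)]))
E
```

```text
False [ 0.5437 -0.2134  0.1265] [-0.0035 -0.146  -0.7625]
True [ 0.5433 -0.2133  0.1169] [ 0.7522 -0.0906  4.6653] 31.8
```

View pics/z12.png

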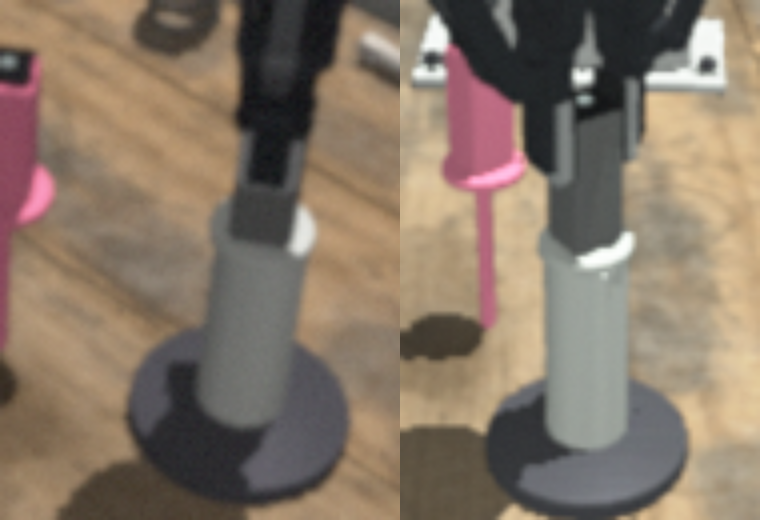

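Seated at the same TCP height (0.1169) as when picked, with the collar on the rim. Releasing.

```bash
python3 - <<'E'
from rig import robot
from h import *
import cv2
robot.line_to([.5433,-.2133,.1173],vel=.01)
robot.set_gripper(0.9);robot.hold(.2);print(robot.get_finger_gap(),robot.get_contact_force())
robot.line_to([.5433,-.2133,.30],vel=.12);robot.hold(.5)
m=robot.camera_model("wrist");T=wT(robot,m);np.save("w6.npy",T)
for n in("scene","side","wrist"): cv2.imwrite(f"pics/{n}6.png",robot.snapshot(n)[:,:,::-1])
print(robot.get_clock(),robot.get_contact_force())
a=cv2.imread("pics/scene6.png");b=cv2.imread("pics/wrist6.png")
cv2.imwrite("pics/z13.png",np.hstack([cv2.resize(a,(400,300)),cv2.resize(b,(400,300))]))
b=cv2.imread("pics/side6.png")
cv2.imwrite("pics/z14.png",np.hstack([cv2.resize(a[190:320,310:410],None,fx=4,fy=4),cv2.resize(b[195:325,235:325],None,fx=4,fy=4)]))
E
```

```text
0.8991759535993806 [ 0.0628 -0.2314 -0.8266]
35.2667 [ 0.7686 -0.2912 -0.232 ]
```

View pics/z13.png

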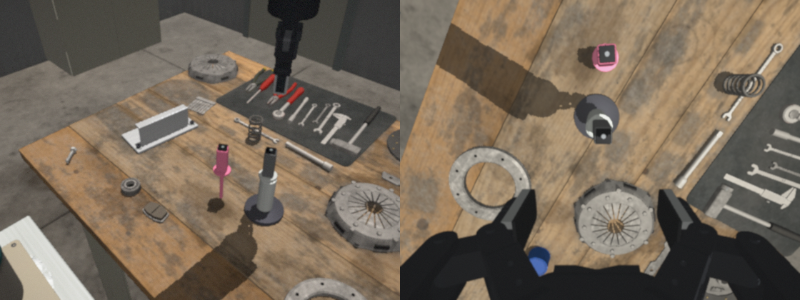

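View pics/z14.png

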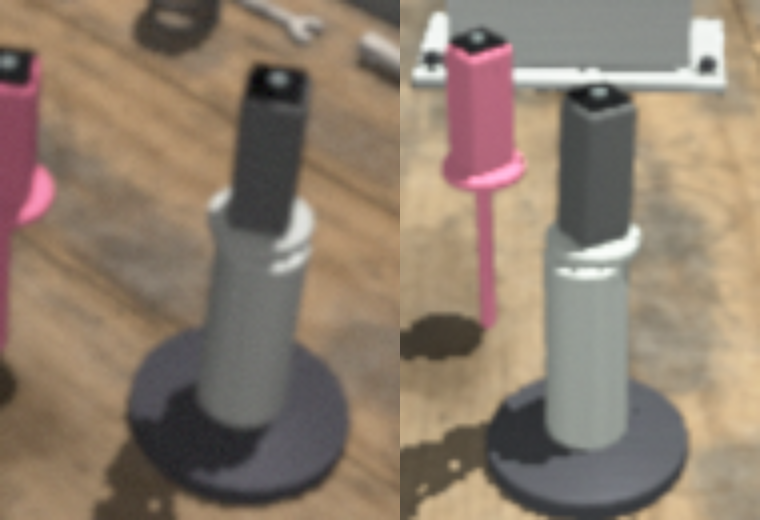

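```bash
python3 - <<'E'
from rig import robot
from h import *
import cv2
b=cv2.imread("pics/wrist6.png");cv2.imwrite("pics/z15.png",cv2.resize(b[120:215,230:320],None,fx=6,fy=6,interpolation=cv2.INTER_CUBIC))
s=robot.camera_model("scene");d=robot.camera_model("side")
ps=(310+280/4-.4,190+83/4-.4);pd=(235+(600-400)/4-.4,195+95/4-.4)
print(tri([ray(s,ps),ray(d,pd)]))
# collar underside/edges: right & left edge of collar
print(tri([ray(s,(379.6,213.8)),ray(d,(281.1,219.6))]))
E
```

```text
(array([ 0.5502, -0.2069,  0.174 ]), [np.float64(0.0007160198133827811), np.float64(0.0007160198133828543)])
(array([ 0.5441, -0.2115,  0.1742]), [np.float64(0.0005008618933888201), np.float64(0.0005008618933886815)])
```

View pics/z15.png

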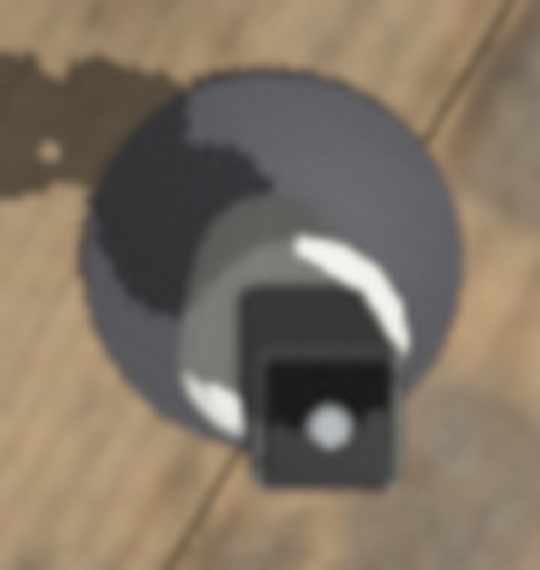

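```bash
python3 - <<'E'
from rig import robot
from h import *
import cv2
robot.hold(.3)
a=robot.snapshot("scene")[:,:,::-1];b=robot.snapshot("side")[:,:,::-1]
cv2.imwrite("pics/scene7.png",a);cv2.imwrite("pics/side7.png",b)
print(robot.get_clock())
cv2.imwrite("pics/z16.png",np.hstack([cv2.resize(a[200:275,350:405],None,fx=7,fy=7,interpolation=cv2.INTER_CUBIC),cv2.resize(b[205:280,255:310],None,fx=7,fy=7,interpolation=cv2.INTER_CUBIC)]))
E
```

```text
35.6667
```

View pics/z16.png

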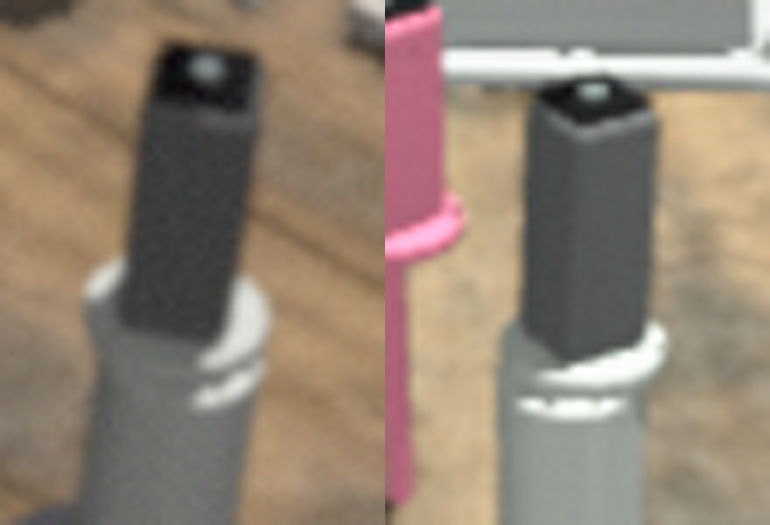

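```bash
python3 - <<'E'
from rig import robot
from h import *
import cv2
robot.line_to([.5435,-.2133,.119],down(np.radians(30.5)).as_quat(),vel=.12)
print(robot.get_contact_force())
robot.set_gripper(0.0,20);robot.hold(.1)
print(robot.get_finger_gap(),robot.get_eef_pos(),robot.get_contact_force())
r=robot.line_to([.5435,-.2133,.108],vel=.012,f_stop=3.5);robot.hold(.1)
print(r,robot.get_eef_pos(),robot.get_contact_force(),robot.get_clock())
for n in("scene","side"): cv2.imwrite(f"pics/{n}8.png",robot.snapshot(n)[:,:,::-1])
robot.set_gripper(0.34);robot.hold(.1)
print(robot.get_finger_gap(),robot.get_contact_force(),robot.get_eef_pos(),robot.get_clock())
for n in("scene","side"): cv2.imwrite(f"pics/{n}9.png",robot.snapshot(n)[:,:,::-1])
rows=[]
for k in(8,9):
    a=cv2.imread(f"pics/scene{k}.png");b=cv2.imread(f"pics/side{k}.png")
    rows+= [cv2.resize(a[200:275,350:405],(300,409),interpolation=cv2.INTER_CUBIC)[:, :200],cv2.resize(b[205:280,255:310],(300,409),interpolation=cv2.INTER_CUBIC)[:,:200]]
cv2.imwrite("pics/z17.png",np.hstack(rows))
E
```

```text
[-0.1879 -0.9091 -0.3468]
0.26988453424570613 [ 0.5434 -0.2134  0.1191] [-0.94    0.2817  2.5714]
True [ 0.5434 -0.2135  0.1189] [0.2686 0.5682 5.8693] 38.3167
0.3386060454335829 [ 0.1004 -0.5354  0.2309] [ 0.5425 -0.2135  0.1181] 38.75
```

View pics/z17.png

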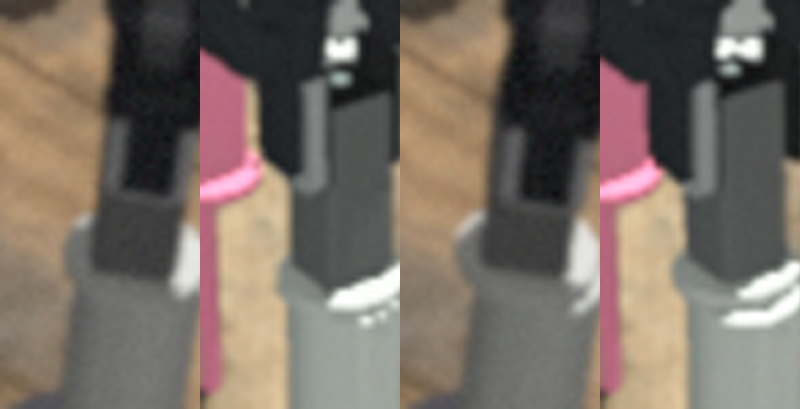

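```bash
python3 - <<'E'
from rig import robot
from h import *
import cv2
robot.hold(.2)
for n in("scene","side","wrist"): cv2.imwrite(f"pics/{n}10.png",robot.snapshot(n)[:,:,::-1])
print(robot.get_eef_pos(),robot.get_contact_force(),robot.get_finger_gap(),robot.get_clock())
a=cv2.imread("pics/scene10.png");b=cv2.imread("pics/side10.png");w=cv2.imread("pics/wrist10.png")
f=lambda i,x0,y0,x1,y1:cv2.resize(i[y0:y1,x0:x1],(260,500),interpolation=cv2.INTER_CUBIC)
cv2.imwrite("pics/z18.png",np.hstack([f(a,345,200,405,315),f(b,255,205,315,320),f(w,215,180,335,350)]))
E
```

```text
[ 0.5428 -0.2135  0.1184] [-0.2913 -0.2094  0.4648] 0.33630345333771416 39.2
```

View pics/z18.png

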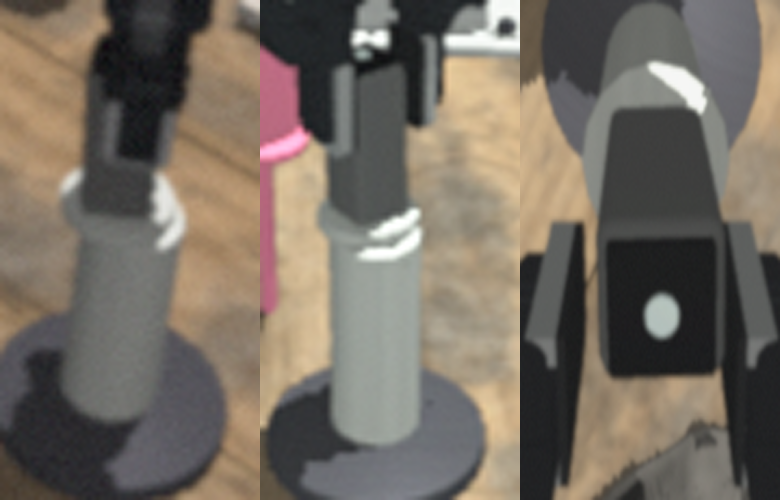

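```bash
python3 - <<'E'
import cv2,numpy as np
f=lambda i,x0,y0,x1,y1:cv2.resize(i[y0:y1,x0:x1],(400,290),interpolation=cv2.INTER_CUBIC)
r=lambda k:np.vstack([f(cv2.imread(f"pics/scene{k}.png"),350,235,400,271),f(cv2.imread(f"pics/side{k}.png"),257,243,307,279)])
cv2.imwrite("pics/z19.png",np.hstack([r(0),r(10)]))
cv2.imwrite("pics/z20.png",np.hstack([r(5),r(7)]))
E
```

```text
(no output)
```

View pics/z19.png

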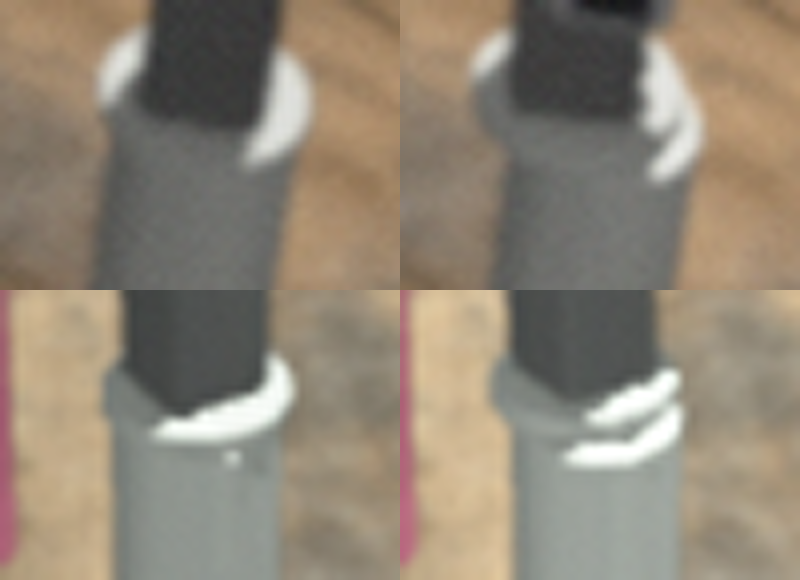

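View pics/z20.png

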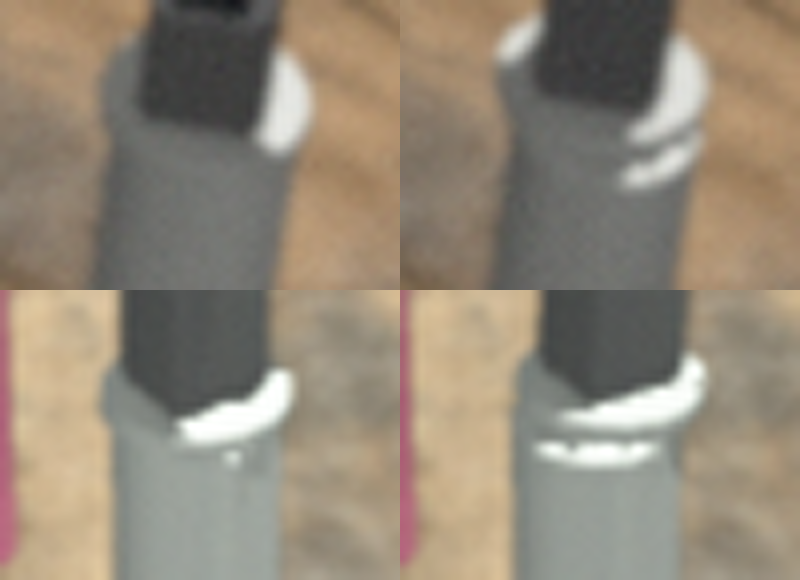

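```bash
python3 - <<'E'
from rig import robot
from h import *
m=robot.camera_model("wrist");T=wT(robot,m)
c=(215+(661-520)*120/260,180+316*170/500)
print("cap",onz(m,c,.175,T))
import cv2
w=cv2.imread("pics/wrist2.png") if 0 else cv2.imread("pics/w2.png")
# calibration check of same view when gripped (w2 : cap dot (275,311), TCP .544,-.2128,.1171)
T2=T.copy();T2[:3,3]+=np.array([.544,-.2128,.1171])-robot.get_eef_pos();print("gripped cap",onz(m,(275.5,311),.175,T2))
E
```

```text
cap [ 0.5394 -0.2049  0.175 ]
gripped cap [ 0.544  -0.2136  0.175 ]
```

```bash
python3 - <<'E'
from rig import robot
from h import *
import cv2
robot.line_to([.5398,-.2058,.1185],down(np.radians(30.5)).as_quat(),vel=.03)
print(robot.get_contact_force())
robot.set_gripper(0.0,25);robot.hold(.1)
print(robot.get_finger_gap(),robot.get_contact_force())
robot.line_to([.5398,-.2058,.1225],vel=.04)
robot.line_to([.5434,-.2133,.1225],vel=.04)
r=robot.line_to([.5434,-.2133,.108],vel=.01,f_stop=1.8);p=robot.get_eef_pos();print(r,p,robot.get_contact_force())
robot.hold(.1);print(robot.get_contact_force())
g=robot.get_finger_gap()
for k in range(1,9):
    robot.set_gripper(g+.007*k)
print(robot.get_finger_gap(),robot.get_contact_force(),robot.get_clock())
robot.hold(.1)
for n in("scene","side","wrist"): cv2.imwrite(f"pics/{n}11.png",robot.snapshot(n)[:,:,::-1])
a=cv2.imread("pics/scene11.png");b=cv2.imread("pics/side11.png");w=cv2.imread("pics/wrist11.png")
f=lambda i,x0,y0,x1,y1:cv2.resize(i[y0:y1,x0:x1],(260,500),interpolation=cv2.INTER_CUBIC)
cv2.imwrite("pics/z21.png",np.hstack([f(a,345,200,405,315),f(b,255,205,315,320),f(w,215,180,335,350)]))
E
```

```text
[ 0.4988  0.5871 -0.4253]
0.2720205699502458 [-0.52    0.2456  1.9493]
True [ 0.5435 -0.2134  0.119 ] [ 0.1315 -0.1028  4.6744]
[ 0.062  -0.5705  6.0679]
0.32771436417801725 [-0.3794  0.2387 -0.0576] 43.0
```

View pics/z21.png

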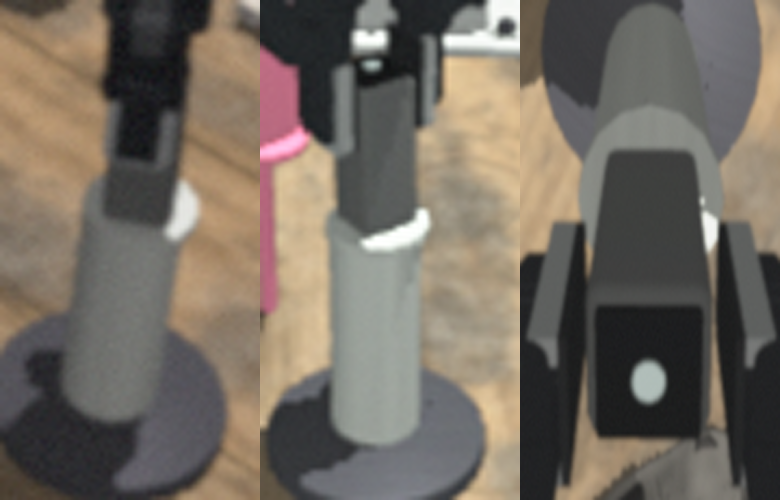

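```bash
python3 - <<'E'
from rig import robot
from h import *
import cv2
for g in(.36,.42,.55,.7): robot.set_gripper(g)
p=robot.get_eef_pos()
robot.line_to([p[0],p[1],.33],vel=.1);robot.hold(.3)
print(robot.get_clock(),robot.get_contact_force())
for n in("scene","side","wrist"): cv2.imwrite(f"pics/{n}12.png",robot.snapshot(n)[:,:,::-1])
a=cv2.imread("pics/scene12.png");b=cv2.imread("pics/side12.png");w=cv2.imread("pics/wrist12.png")
f=lambda i,x0,y0,x1,y1:cv2.resize(i[y0:y1,x0:x1],(260,500),interpolation=cv2.INTER_CUBIC)
cv2.imwrite("pics/z22.png",np.hstack([f(a,345,200,405,315),f(b,255,205,315,320),f(w,240,120,310,230)]))
cv2.imwrite("pics/z23.png",np.hstack([cv2.resize(a,(400,300)),cv2.resize(b,(400,300))]))
E
```

```text
46.8083 [ 0.6585 -0.2763  0.0285]
```

View pics/z22.png

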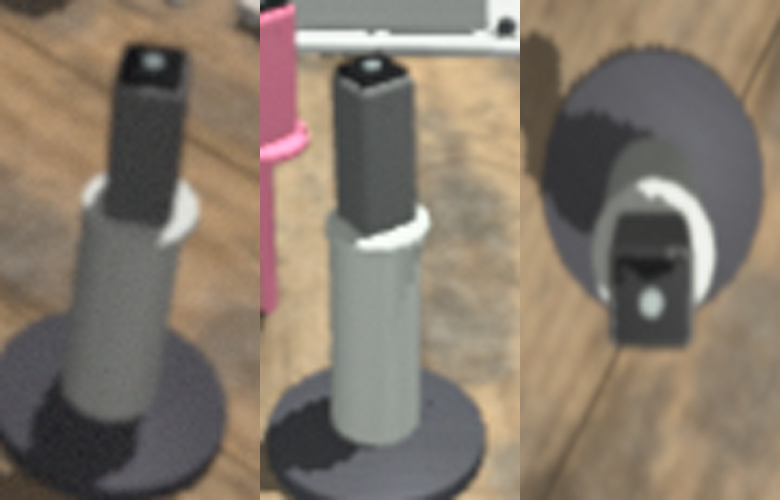

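View pics/z23.png

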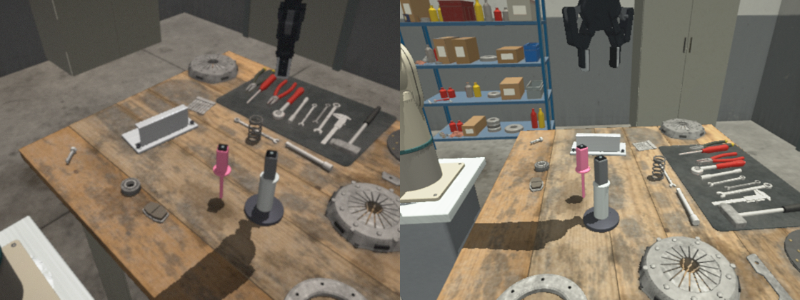

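```bash
python3 -c "
from rig import robot
robot.job_done();print(robot.get_clock())"
```

```text
the job is handed in; nothing more can be done
the job is handed in; nothing more can be done
```

I scanned the weld and put the grey probe back upright in its stand. I handed the job in at about 47 s of the 64 s allowed. The end of the weld nearer the robot did not go cleanly.

- **Scan:** I leaned the probe 35° out of the open side and set the tip in with a light touch, 4.6 N at first. I drew it in 10 mm steps from x ≈ -78 mm to +80 mm along the weld. The line moves ran at 3 cm/s, but with the stops between steps the average was about 2 cm/s. Over the run, the readings at the end of each step showed 2.5–5 N on both wall and plate, and the tip position held steady to about 0.5 mm.
- **Near end not clean:** While settling, the tip slid about 1 mm past the open end of the wall and wall contact briefly fell to zero. It was back in the corner before the draw began, and I did not repeat the scan.
- **Far end:** The tip came off the wall at the very end, at x ≈ +82 mm, and I withdrew it there.
- **Return to stand:** The first two releases left the probe in the tube but shifted by about 7–10 mm, so I regripped it, centred it and opened the fingers in small steps.
- **Last checks:** The final pictures show the probe upright and centred, with its collar on the rim. The other things looked unmoved, and the open gripper was clear above it. In the hand, the probe measured about 4 mm shorter below the fingers than I expected. I found the contact by touch, so this did not matter for the scan.

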